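# Turn the background plate over beneath the viewing stand's low glass shelf

### The job

Set the viewing stand up for looking at pellets against the dark background: let its plate right down with the height lever (only there does it clear the glass shelf), back the T-bar clamp screw off just enough, a quarter turn at most, turn the plate over to its stop with the crank so that the dark, rimmed face is up, and tighten the screw fully again. Then raise the lever to the long mark on its quadrant. Every sample card must finally lie flat on the glass, side by side along its middle; leave the mortar, pestle, tweezers and timer alone.

Things in the scene. Friction and masses are not known exactly. Their poses are not given: they have to be found in the camera images.
- stand: viewing stand fixed to the bench. Origin on the bench under the middle of its glass shelf; x away from the robot, y to its left, z up. Glass 124 (x) x 270 (y) x 6 mm, underside 124 mm, top 130 mm up; light bars 9 mm wide, rising no higher than 130 mm, along its long edges at x = +-66 mm; base 136 x 400 mm. Crank and clamp screw at the left end (+y), height lever at the right end
- glass_center (a point): middle of the top of the glass shelf, 130 mm above the bench
- height_lever (a joint): height lever, rad: 0 = lowest, where the plate has just 6 mm headroom to turn; 0.87 = highest; 0.70 (40 degrees up from lowest) = the long white mark on the quadrant, to be met within 0.06. Pivot along the stand's y at its x = +50, z = 95 mm; lifting the ball raises the lever and the plate. It stays where it is left; about 7 N at the ball lifts it, 4 N lowers it
- lever_ball (a point): centre of the lever's grey ball grip, 26 mm in diameter, 170 mm from the pivot, at y = -195 mm of the stand; from the pivot it lies towards the robot and (joint value - 0.25 rad) above the level. Pinch it with one finger before and one behind it (along the stand's x)
- clamp_screw (a joint): T-bar clamp screw, upright axis, at the stand's left end, rad: 0 = tight (to be left under 0.15); grows as it is backed off, anticlockwise from above. The plate is free from about 0.85; more than 1.8 is too far. Stays where it is left (0.3 N m). Tightening bears on a flat of the plate's shaft and squares the plate up if it is within 0.1 rad of its stop
- tbar (a point): centre of the screw's T-bar, a level bar 38 mm long, 9 mm thick, 14 mm high; at joint 0 its length lies 0.5 rad clockwise (from above) from the stand's y axis, and it turns with the joint. It is at x = 0, y = +190 mm of the stand, 66 mm above the plate's axis, its block's top 28 mm below it; it rises and sinks with the plate
- plate_turn (a joint): background plate, 100 x 252 x 8 mm, turning beneath the glass about a level axis along the stand's y, rad: 0 = plain white face up, crank arm towards the robot; pi = over, dark rimmed face up, crank arm away. Stops at both; the crank goes up and over the top. Light friction, stays where left; held while the screw is tight; strikes the glass unless the lever is lowest
- plate_center (a point): centre of the plate, on its axis, over the stand's origin: 68 mm above the bench when lowest, 106 mm when the lever is at the long mark
- crank_grip (a point): middle of the crank's grey sleeve, 16 mm in diameter, 70 mm long, parallel to the plate's axis and 40 mm from it, at y = +267 mm of the stand. The sleeve turns freely on its pin, so that fingers can point down all the way round
- card_1_center (a point): centre of a flat sample card holding a pellet, light grey, 66 (its x) x 48 (its y) x 9 mm, lying flat; either face may be up. Two or three are there; an absent one reads None
- card_2_center (a point): centre of a flat sample card holding a pellet, light grey, 66 (its x) x 48 (its y) x 9 mm, lying flat; either face may be up. Two or three are there; an absent one reads None
- card_3_center (a point): centre of a flat sample card holding a pellet, light grey, 66 (its x) x 48 (its y) x 9 mm, lying flat; either face may be up. Two or three are there; an absent one reads None
- card_1: the same sample card; origin in the middle of its underside
- card_2: the same sample card; origin in the middle of its underside
- card_3: the same sample card; origin in the middle of its underside
- agate_mortar: small agate mortar (bowl), 66 mm wide, 30 mm high; a bystander, to be left alone
- agate_pestle: agate pestle lying on the bench, 68 mm long, 17 mm thick; a bystander, to be left alone
- tweezers: steel tweezers lying on the bench, 122 mm long; a bystander, to be left alone
- stop_clock: standing bench timer, 64 mm wide, 58 mm high; a bystander, to be left alone

How it is judged:
By the outcome, as a careful person would: the job done as asked, in the order asked, and still so for the second after the job is handed in, with the robot touching nothing.
Of card_1, card_2, card_3 only 2 to 3 are there at a start; the rules pass over those that are not, and their reading is None.
At some moment in a run one of card_1, card_2, card_3 may be knocked a few centimetres aside while the robot is not near it.
Once in a run the grip may slacken for a moment while it holds something.
It also fails if it takes over 208 s, if anything falls off the work surface, if the arm or the gripper's body presses on something with over 40 N, if the wrist force passes 120 N, or if a joint passes its speed limit or range.

### The arm

A 7-joint arm with a two-finger parallel gripper is mounted at the origin on a cart in front of the work surface, level with it; the furniture and walls round the work are solid. World frame = base frame: x ahead of the robot, y to its left, z up, the work surface at z = 0. Lengths are in m, angles in degrees, forces in N, time in s.
With the tool pointing down it reaches from about 0.425 to 0.875 m from the base axis. Payload 4.7 kg.
Tool frame: the origin (TCP) lies midway between the tips of the shut fingers; the grasp point (between the pads) lies 19 mm behind it; z points along the fingers, y is the direction in which the jaws open and shut (so a half turn about z gives the same grasp; the last joint's range is limited). The gripper opens to 85 mm and grips with 20 to 120 N. Pads are 22 mm wide; open, the fingers measure 114 mm over their backs; the gripper's body (76 mm by 85 mm) begins 54 mm behind the grasp point. The pads swing forward as they close: fully open they stand 13 mm farther back than shut.
Start: joints at [-66.687, 18.392, -4.016, 83.108, 1.295, 78.541, -3.26], TCP at [0.249, 0.601, 0.231] pointing down, gripper open.
Joint ranges: [-163.93, 163.93], [-17.29, 119.83], [-79.2, 71.16], [3.27, 140.29], [-89.18, 269.18], [5.43, 117.66], [-154.24, 154.24]. Speed limits (degrees/s): [147.25, 147.25, 180, 180, 180, 180, 180].

### API

Orientations are given as a 3x3 rotation matrix whose columns are the frame's x, y, z axes.
In Python, from rig import robot, command_gripper, solver, telemetry, vision, ticket gives the robot as it stands. Calls block until the motion is done:
- robot.goto(position, orientation): joint-space move of the TCP to a pose.
- robot.move_straight(position, ori=None, max_speed=0.15, force_limit=None): straight line of the TCP; ori=None keeps the orientation; max_speed is the mean speed in m/s. With force_limit (N) it stops when the force on the tool has changed by that much, and returns True; else False.
- robot.set_joints(angles): joint-space move.
- command_gripper(opening, effort=None): opening from 0.0 (shut) to 1.0 (fully open); effort is the grip in N (None keeps the last); returns when the fingers have stopped.
- robot.pause(seconds).
- solver.inverse_kinematics(position, orientation): joint angles nearest the present ones, or None.
- telemetry.read_state(): the state.
- vision.read_camera(name): name is "side" or "top" or "wrist"; returns a dict with "img" (384x512x3 uint8, blue, green, red), "camera_matrix" (3x3 intrinsics, pixels), "k1" (the pictures are not rectified: a ray, as slopes to the right and down, at radius r is drawn at 1 + k1 r^2 times it, then the intrinsics apply), "R" (3x3) and "t" (3): a world point X has camera coordinates R X + t; the wrist camera has in their place "T_tool_cam" (4x4, takes a point from camera to tool coordinates, whose origin is the TCP and whose axes are the flange's). Camera axes: x right, y down, z forward; pixel columns grow to the right and rows downward; lengths in m; the calibration is good to about 2 mm. A picture is of the moment at which its call begins: read the wrist's pose just before it. There is no depth.
A pose or a line that the arm cannot do raises robot.MotionError and nothing moves.
- ticket.job_done(): hands the job in, once; it reports no verdict.
The state is a dict: "t": time; "joints": joint angles; "qd": joint speeds; "tau": joint torques, N m; "eef_pos": TCP position; "eef_rot": TCP orientation; "ft_force": force on the tool from outside, world axes, zero at the start; "ft_torque": the same for the moment, N m; "gripper_width": opening from 0.0 (shut) to 1.0 (fully open).
Only numpy, scipy, OpenCV 4.12 (cv2) and the standard library are available. Lean on these libraries where they do the work, as an engineer would, in place of code of your own. Each camera call takes 0.05 s, during which the arm holds its last target. There are 200 camera calls.

## Working session

There is one attempt and no reset: what is moved stays moved. The work goes in short steps, each a Python script; the robot and the scene stay as the last script left them, time stands still between calls to the robot, and variables do not carry over. Pictures are saved under pics/ and viewed, about 12 in all and at most 16, crops included, and the job is handed in when it is done.

```bash
ls; mkdir -p pics; cat > h.py <<'E'
import numpy as np, cv2
from rig import robot, command_gripper, solver, telemetry, vision, ticket
def snap(n,f):
    s=telemetry.read_state(); c=vision.read_camera(n); cv2.imwrite('pics/'+f+'.png',c['img'])
    d={k:np.array(v) for k,v in c.items() if k!='img'}
    d['p']=np.array(s['eef_pos']); d['Rt']=np.array(s['eef_rot']); np.savez('pics/'+f+'.npz',**d); return c
def ray(f,u,v):
    d=np.load('pics/'+f+'.npz'); K=d['camera_matrix']
    x=cv2.undistortPoints(np.array([[[u,v]]],float),K,np.array([float(d['k1']),0,0,0]))[0,0]
    r=np.array([x[0],x[1],1.])
    if 'R' in d: return -d['R'].T@d['t'], d['R'].T@r
    T=d['T_tool_cam']; return d['p']+d['Rt']@T[:3,3], d['Rt']@T[:3,:3]@r
def at(f,u,v,z):
    o,r=ray(f,u,v); return (o+r*(z-o[2])/r[2]).round(4)
def proj(f,X):
    d=np.load('pics/'+f+'.npz')
    if 'R' in d: R,t=d['R'],d['t']
    else:
        T=d['T_tool_cam']; Rw=d['Rt']@T[:3,:3]; ow=d['p']+d['Rt']@T[:3,3]; R=Rw.T; t=-R@ow
    p,_=cv2.projectPoints(np.array(X,float).reshape(-1,1,3),cv2.Rodrigues(R)[0],t,d['camera_matrix'],np.array([float(d['k1']),0,0,0]))
    return p[:,0]
def big(f,s=1.5,box=None):
    im=cv2.imread('pics/'+f+'.png')
    if box: im=im[box[1]:box[3],box[0]:box[2]]
    cv2.imwrite('pics/'+f+'_b.png',cv2.resize(im,None,fx=s,fy=s,interpolation=cv2.INTER_CUBIC))
def down(yaw):  # tool x axis at yaw from world x ; z down
    c,s=np.cos(yaw),np.sin(yaw)
    return np.array([[c,s,0],[s,-c,0],[0,0,-1.]])
def st(): 
    s=telemetry.read_state(); return s
E
python3 - <<'E'
from h import *
s=st(); print(s['t'],s['eef_pos'],np.array(s['eef_rot']).round(3),s['gripper_width'])
for n in('top','side'):
    snap(n,n+'0'); big(n+'0')
    d=np.load(f'pics/{n}0.npz'); print((-d['R'].T@d['t']).round(3), d['R'].round(2).tolist())
E
```

```text
pics
0.0 [0.24864557 0.59998289 0.23020005] [[-0.924  0.383 -0.001]
 [ 0.383  0.924 -0.002]
 [-0.    -0.002 -1.   ]] 1.0041019434994487
[ 0.422 -0.054  1.457] [[-0.02, -1.0, -0.03], [-0.99, 0.02, -0.1], [0.1, 0.02, -0.99]]
[-0.031 -1.058  0.91 ] [[0.87, -0.49, 0.01], [-0.26, -0.49, -0.83], [0.41, 0.72, -0.56]]
```

View pics/top0_b.png

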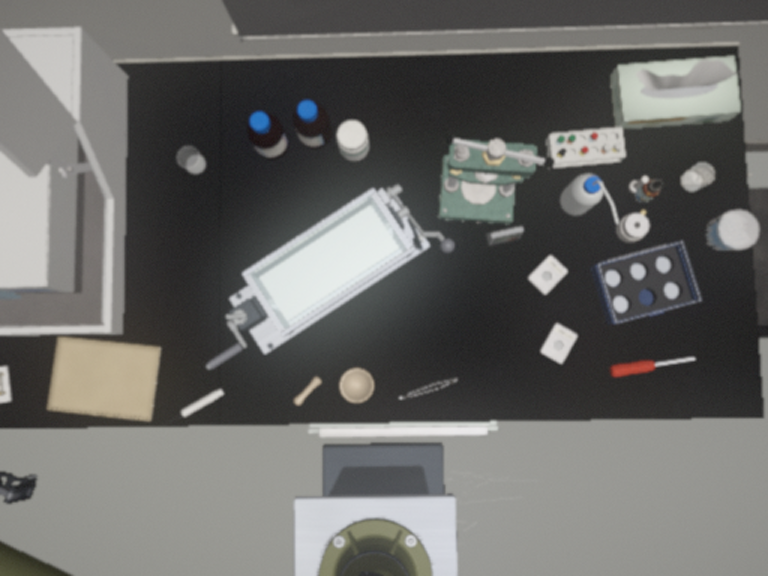

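View pics/side0_b.png

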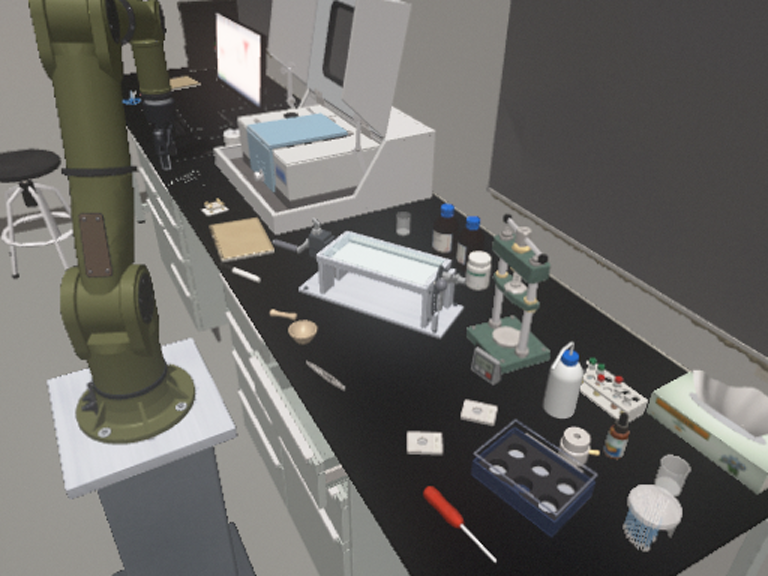

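```bash
python3 - <<'E'
from h import *
a=cv2.imread('pics/top0.png'); 
c1=cv2.resize(a[115:250,130:310],None,fx=4,fy=4,interpolation=cv2.INTER_CUBIC)
c2=cv2.resize(a[160:250,340:430],None,fx=3,fy=3,interpolation=cv2.INTER_CUBIC)
cv2.imwrite('pics/c1.png',c1);
b=cv2.imread('pics/side0.png');cv2.imwrite('pics/c2.png',cv2.resize(b[135:230,175:325],None,fx=5,fy=5,interpolation=cv2.INTER_CUBIC))
E
```

```text
(no output)
```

View pics/c1.png

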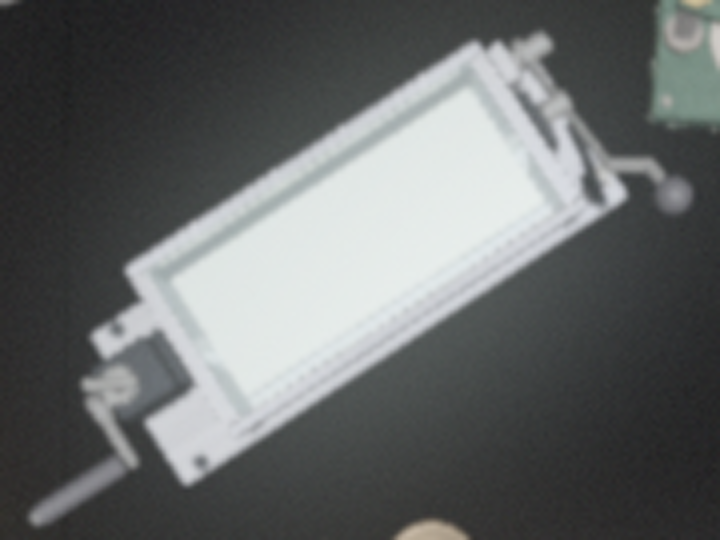

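View pics/c2.png

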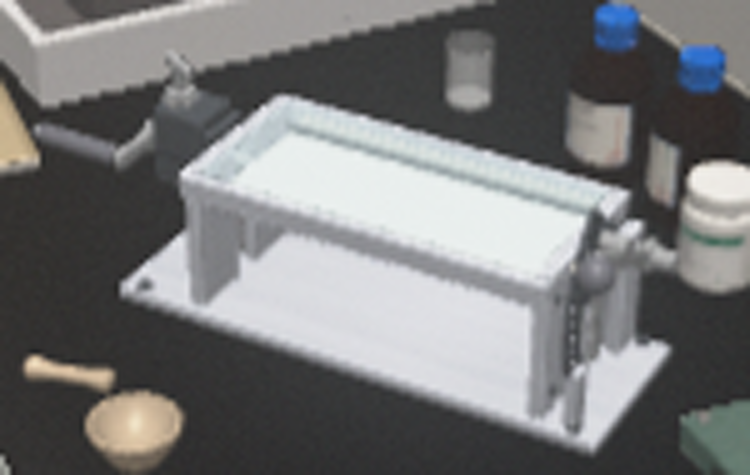

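```bash
cat >> h.py <<'E'
def S2W(st,P): 
    x,y,a=st; P=np.atleast_2d(np.array(P,float)); c,s=np.cos(a),np.sin(a)
    return np.c_[x+c*P[:,0]-s*P[:,1], y+s*P[:,0]+c*P[:,1], P[:,2]]
E
python3 - <<'E'
from h import *
from scipy.optimize import least_squares
f=lambda u,v:(130+u/4-.375,115+v/4-.375)
pts=[((188,485),(-.068,.2,.008)),((92,335),(.068,.2,.008)),((628,195),(-.068,-.2,.008)),((128,268),(.0705,.135,.13)),((478,42),(.0705,-.135,.13))]
px=np.array([f(*a) for a,_ in pts]); P=[b for _,b in pts]
r=least_squares(lambda s:(proj('top0',S2W(s,P))-px).ravel(),[.65,.1,.5])
print(r.x,r.fun.reshape(-1,2).round(1))
s=r.x; print('yaw',np.degrees(s[2]))
def qs(b): 
    q=np.array([.05-.17*np.cos(b-.25),-.195,.095+.17*np.sin(b-.25)]); return S2W(s,q)[0]
for b in np.arange(0,.9,.2):
    print('lever',b,qs(b).round(3),(proj('top0',qs(b))[0]-[130,115])*4, (proj('side0',qs(b))[0]-[175,135])*5)
for h in(.068,.08,.09,.106,.115): 
    Q=S2W(s,[[0,.19,h+.066],[-.04,.267,h]]);print(h,Q.round(3).tolist(),((proj('top0',Q)-[130,115])*4).round().tolist(),((proj('side0',Q)-[175,135])*5).round().tolist())
for u,v in((548,275),(559,343),(5,385)): print(at('top0',u/1.5,v/1.5,.009))
for u,v in((478,411),(424,442),(213,208)): print(at('side0',u/1.5,v/1.5,.009))
E
```

```text
[0.60025766 0.07644304 0.55679692] [[ 0.8 -0.9]
 [ 1.3 -1.1]
 [ 1.8  0. ]
 [ 1.4 -1.4]
 [-5.   3.2]]
yaw 31.902113777152497
lever 0.0 [ 0.606 -0.15   0.053] [665.86809317 240.42313206] [564.71648905 432.88395647]
lever 0.2 [ 0.602 -0.152  0.087] [672.79532529 240.1486363 ] [564.09526053 396.25359996]
lever 0.4 [ 0.603 -0.152  0.12 ] [674.7697532  231.76267102] [568.01250363 352.64383835]
lever 0.6000000000000001 [ 0.61  -0.147  0.153] [671.33098647 215.01818646] [576.44325969 304.04452049]
lever 0.8 [ 0.623 -0.139  0.184] [662.24244562 190.08272477] [589.06541843 252.89003618]
0.068 [[0.5, 0.238, 0.134], [0.425, 0.282, 0.068]] [[117.0, 388.0], [76.0, 497.0]] [[173.0, 110.0], [65.0, 182.0]]
0.08 [[0.5, 0.238, 0.146], [0.425, 0.282, 0.08]] [[113.0, 387.0], [72.0, 497.0]] [[172.0, 96.0], [64.0, 169.0]]
0.09 [[0.5, 0.238, 0.156], [0.425, 0.282, 0.09]] [[110.0, 386.0], [68.0, 497.0]] [[172.0, 84.0], [63.0, 157.0]]
0.106 [[0.5, 0.238, 0.172], [0.425, 0.282, 0.106]] [[105.0, 385.0], [63.0, 497.0]] [[171.0, 65.0], [61.0, 139.0]]
0.115 [[0.5, 0.238, 0.181], [0.425, 0.282, 0.115]] [[102.0, 384.0], [60.0, 497.0]] [[170.0, 54.0], [60.0, 129.0]]
[ 0.5825 -0.3592  0.009 ]
[ 0.4459 -0.3755  0.009 ]
[0.3807 0.7383 0.009 ]
[ 0.582  -0.3599  0.009 ]
[ 0.4447 -0.3773  0.009 ]
[0.3779 0.7528 0.009 ]
```

```bash
python3 - <<'E'
from h import *
from scipy.optimize import least_squares
ft=lambda u,v:(130+u/4-.375,115+v/4-.375)
fs=lambda u,v:(175+u/5-.4,135+v/5-.4)
def model(p):
    s=p[:3];b=p[3];h=p[4]
    ball=[.05-.17*np.cos(b-.25),-.195,.095+.17*np.sin(b-.25)]
    T=[(-.068,.2,.008),(.068,.2,.008),(-.068,-.2,.008),ball,(0,.19,h+.073),(-.04,.302,h),(-.04,.232,h)]
    U=[(-.068,.2,.004),(-.068,-.2,.004),(.068,-.2,.006),ball,(0,.19,h+.066),(-.04,.302,h)]
    return np.r_[proj('top0',S2W(s,T)),proj('side0',S2W(s,U))]
px=np.array([ft(*a) for a in[(188,485),(92,335),(628,195),(674,194),(112,384),(36,518),(124,468)]]+[fs(*a) for a in[(122,290),(595,452),(670,350),(597,275),(180,75),(38,130)]])
r=least_squares(lambda p:(model(p)-px).ravel(),[.6,.08,.55,.6,.1],loss='soft_l1')
print(r.x.round(4),np.degrees(r.x[2]));print((model(r.x)-px).round(1).tolist())
np.save('stand.npy',r.x)
snap('wrist','w0'); big('w0',1.2)
E
```

```text
[0.603  0.076  0.5636 0.7217 0.0982] 32.292478281985616
[[1.3, -1.5], [1.5, -1.5], [1.8, -1.3], [-1.4, 0.5], [-1.0, -0.0], [-2.1, 1.5], [-3.2, 0.4], [0.7, 1.0], [1.7, 0.7], [1.9, 0.6], [-1.1, -0.3], [-0.9, 0.2], [-1.8, 1.8]]
```

View pics/w0_b.png

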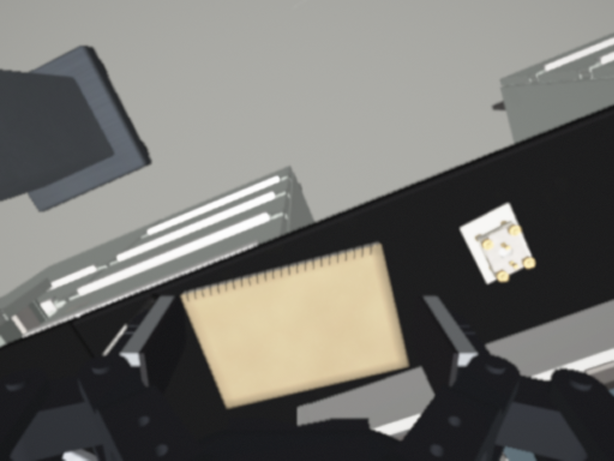

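```bash
python3 - <<'E'
from h import *
for z in (0.0,.009):
    P=[at('w0',u/1.2,v/1.2,z) for u,v in((460,228),(511,203),(535,264),(488,283))]
    print(P,[np.linalg.norm(P[i]-P[i-1]).round(4) for i in range(4)])
im=cv2.imread('pics/w0.png')[150:250,360:470]; t=cv2.imread('pics/top0.png'); 
a=cv2.resize(im,None,fx=4,fy=4,interpolation=3); b=cv2.resize(t[165:248,345:395],None,fx=5,fy=5,interpolation=3)
s=cv2.imread('pics/side0.png')[255:310,260:340]; s=cv2.resize(s,None,fx=4,fy=4,interpolation=3)
H=np.zeros((420,1020,3),np.uint8); 
for i,x in((0,a),(450,b),(700,s)): H[:x.shape[0],i:i+x.shape[1]]=x[:420]
cv2.imwrite('pics/cc.png',cv2.resize(H,(800,329)))
E
```

```text
[array([0.35  , 0.7336, 0.    ]), array([0.3444, 0.7874, 0.    ]), array([0.4182, 0.7957, 0.    ]), array([0.4203, 0.7448, 0.    ])] [np.float64(0.0712), np.float64(0.0541), np.float64(0.0743), np.float64(0.0509)]
[array([0.3459, 0.7311, 0.009 ]), array([0.3403, 0.7836, 0.009 ]), array([0.4124, 0.7917, 0.009 ]), array([0.4144, 0.742 , 0.009 ])] [np.float64(0.0694), np.float64(0.0528), np.float64(0.0726), np.float64(0.0497)]
```

View pics/cc.png

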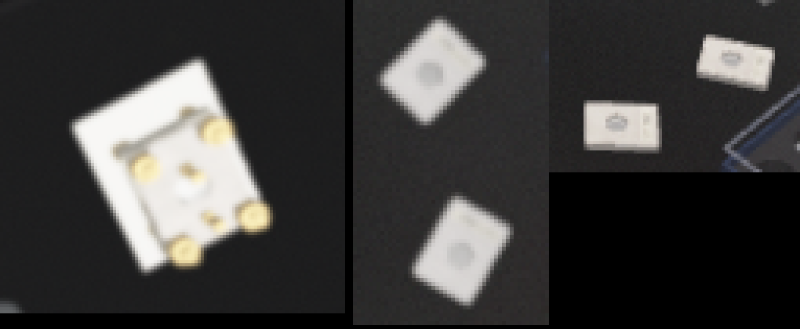

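```bash
python3 - <<'E'
from h import *
p=np.load('stand.npy'); s=p[:3]
print(np.load('pics/w0.npz')['T_tool_cam'].round(3).tolist(), np.load('pics/w0.npz')['camera_matrix'].round(0).tolist())
b=p[3]; ball=S2W(s,[.05-.17*np.cos(b-.25),-.195,.095+.17*np.sin(b-.25)])[0]; print(ball)
import itertools
for n,P in(('ball',ball),('tbar',S2W(s,[0,.19,.17])[0]),('tbarlow',S2W(s,[0,.19,.134])[0]),('crank',S2W(s,[-.04,.267,.068])[0]),('crank2',S2W(s,[.04,.267,.068])[0]),('top',S2W(s,[0,.267,.108])[0]),('gl',S2W(s,[0,0,.13])[0])):
  for yw in(s[2]+np.pi/2,s[2]-np.pi/2,s[2],s[2]+np.pi):
    q=solver.inverse_kinematics(P+[0,0,.0],down(yw)); q2=solver.inverse_kinematics(P+[0,0,.15],down(yw)); print(n,np.hypot(*P[:2]).round(3),np.degrees(yw).round(),None if q is None else np.round(q).tolist(),None if q2 is None else np.round(q2).tolist())
E
```

```text
[[-0.0, -0.954, -0.3, 0.077], [1.0, -0.0, -0.0, 0.001], [-0.0, -0.3, 0.954, -0.142], [0.0, 0.0, 0.0, 1.0]] [[327.0, 0.0, 248.0], [0.0, 327.0, 188.0], [0.0, 0.0, 1.0]]
[ 0.62142493 -0.14299288  0.17224526]
ball 0.638 122.0 [-26.0, 24.0, 47.0, 91.0, -18.0, 73.0, 56.0] [-25.0, 19.0, 47.0, 78.0, -14.0, 89.0, 53.0]
ball 0.638 -58.0 [-35.0, 29.0, 61.0, 91.0, -26.0, 75.0, -117.0] [-33.0, 23.0, 61.0, 78.0, -20.0, 90.0, -122.0]
ball 0.638 32.0 [-25.0, 23.0, 46.0, 91.0, -17.0, 73.0, -34.0] [-24.0, 19.0, 46.0, 78.0, -13.0, 89.0, -37.0]
ball 0.638 212.0 [-21.0, 22.0, 40.0, 91.0, -15.0, 73.0, 144.0] [-24.0, 19.0, 46.0, 78.0, -13.0, 89.0, 143.0]
tbar 0.555 122.0 [-41.0, 9.0, 15.0, 102.0, -2.0, 69.0, 6.0] [-42.0, 5.0, 15.0, 89.0, -1.0, 86.0, 5.0]
tbar 0.555 -58.0 None None
tbar 0.555 32.0 [-48.0, 9.0, 22.0, 102.0, -4.0, 69.0, -83.0] [-48.0, 5.0, 22.0, 90.0, -2.0, 86.0, -84.0]
tbar 0.555 212.0 [-35.0, 9.0, 8.0, 102.0, -1.0, 69.0, 95.0] [-36.0, 5.0, 9.0, 89.0, -1.0, 86.0, 95.0]
tbarlow 0.555 122.0 [-41.0, 11.0, 15.0, 104.0, -3.0, 65.0, 7.0] [-42.0, 5.0, 15.0, 93.0, -1.0, 82.0, 5.0]
tbarlow 0.555 -58.
[... 1096 characters left out ...]
, -3.0]
top 0.55 -58.0 [24.0, 32.0, -75.0, 104.0, 33.0, 70.0, 151.0] None
top 0.55 32.0 [-54.0, 12.0, 20.0, 107.0, -5.0, 62.0, -90.0] [-54.0, 5.0, 19.0, 96.0, -2.0, 79.0, -92.0]
top 0.55 212.0 [-39.0, 12.0, 3.0, 106.0, -1.0, 62.0, 87.0] [-40.0, 6.0, 4.0, 95.0, -0.0, 79.0, 87.0]
gl 0.608 122.0 [-31.0, 18.0, 26.0, 97.0, -8.0, 66.0, 29.0] [-31.0, 13.0, 26.0, 86.0, -6.0, 82.0, 27.0]
gl 0.608 -58.0 [-57.0, 28.0, 61.0, 98.0, -26.0, 70.0, -137.0] [-58.0, 19.0, 61.0, 87.0, -17.0, 84.0, -144.0]
gl 0.608 32.0 [-34.0, 19.0, 30.0, 98.0, -10.0, 66.0, -60.0] [-35.0, 13.0, 30.0, 86.0, -7.0, 83.0, -62.0]
gl 0.608 212.0 [-26.0, 18.0, 19.0, 97.0, -6.0, 66.0, 117.0] [-28.0, 12.0, 22.0, 86.0, -5.0, 82.0, 116.0]
```

```bash
python3 - <<'E'
from h import *
p=np.load('stand.npy'); s=p[:3]
for z in(.42,.38,.34):
    try: robot.goto(S2W(s,[-.02,.04,z])[0],down(s[2]+np.pi/2)); break
    except robot.MotionError as e: print(z,e)
snap('wrist','w1'); big('w1',1.56); print(st()['eef_pos'],st()['t'])
E
```

```text
[0.56448173 0.10080165 0.41939546] 2.425
```

View pics/w1_b.png

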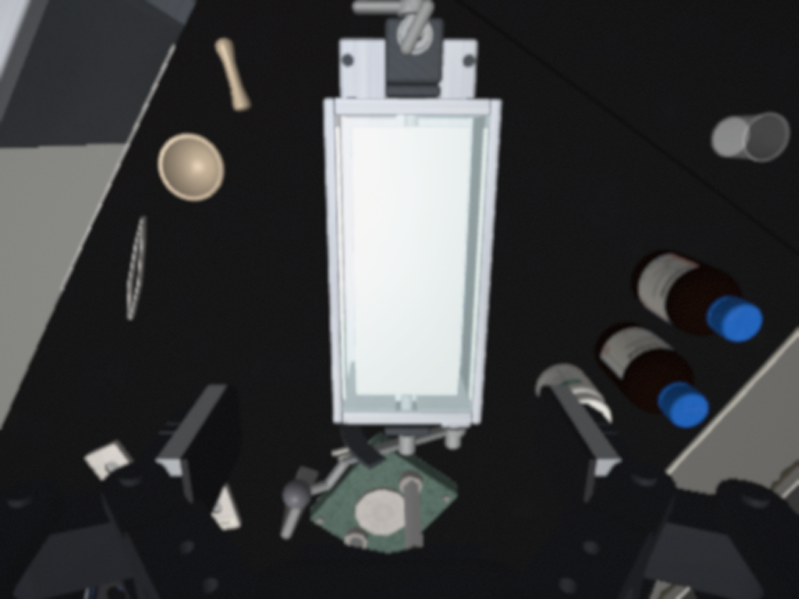

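```bash
cat > fit.py <<'E'
from h import *
from scipy.optimize import least_squares
ft=lambda u,v:(130+u/4-.375,115+v/4-.375)
fs=lambda u,v:(175+u/5-.4,135+v/5-.4)
fw=lambda u,v:(u/1.56-.2,v/1.56-.2)
def model(p):
    s=p[:3];b=p[3];h=p[4];e=p[5]
    ball=[.05-.17*np.cos(b-.25),-.195,.095+.17*np.sin(b-.25)]
    T=[(-.068,.2,.008),(.068,.2,.008),(-.068,-.2,.008),ball,(0,.19,h+.073),(-.04,.302,h),(-.04,.232,h)]
    U=[(-.068,.2,.004),(-.068,-.2,.004),(.068,-.2,.006),ball,(0,.19,h+.066),(-.04,.302,h)]
    W=[(-.068,.2,.008),(.068,.2,.008),ball,(0,.19,h+.073),(-.0705,e,.13),(.0705,e,.13),(-.0705,-e,.13),(.0705,-e,.13)]
    return np.r_[proj('top0',S2W(s,T)),proj('side0',S2W(s,U)),proj('w1',S2W(s,W))]
px=np.array([ft(*a) for a in[(188,485),(92,335),(628,195),(674,194),(112,384),(36,518),(124,468)]]+[fs(*a) for a in[(122,290),(595,452),(670,350),(597,275),(180,75),(38,130)]]+[fw(*a) for a in[(341,40),(477,40),(295,493),(416,32),(325,101),(501,101),(334,423),(482,423)]])
w=np.r_[np.ones(13)*.4,np.ones(8)][:,None]
r=least_squares(lambda p:(w*(model(p)-px)).ravel(),[.6,.08,.55,.6,.1,.14],loss='soft_l1')
print(r.x.round(4),np.degrees(r.x[2]));print((model(r.x)-px).round(1).tolist())
np.save('stand.npy',r.x)
E
python3 fit.py
```

```text
[0.6035 0.0755 0.5613 0.7118 0.0894 0.1455] 32.161091667129796
[[1.3, -1.8], [1.6, -1.8], [2.0, -1.3], [-1.1, 0.8], [-0.1, -0.2], [-1.3, 1.1], [-2.5, 0.1], [0.9, 1.0], [1.9, 0.8], [2.1, 0.7], [-1.1, 0.3], [-0.5, 2.3], [-1.3, 3.8], [-0.6, 6.2], [-0.1, 6.8], [1.2, -0.3], [0.3, -0.5], [-0.3, -0.7], [0.4, 0.0], [0.1, -0.7], [-1.1, -0.3]]
```

```bash
sed -i 's/h=p\[4\];/h=.068+.0543*b;/; s/(416,32)/(417,26)/; s/(-.068,.2,.008),(.068,.2,.008)/(-.068,p[4],.008),(.068,p[4],.008)/g; s/(-.068,.2,.004)/(-.068,p[4],.004)/; s/\.6,\.1,\.14\]/.6,.2,.14]/' fit.py; python3 fit.py
```

```text
[0.6038 0.0751 0.5625 0.7072 0.2096 0.1456] 32.23006981855649
[[-1.1, -0.0], [-0.9, -0.1], [2.1, -1.5], [-0.9, 0.8], [-1.4, -0.5], [-2.6, 1.2], [-3.6, 0.0], [-1.1, 0.4], [2.0, 0.8], [2.2, 0.7], [-1.0, 0.6], [-0.6, -1.7], [-1.7, -0.0], [-0.9, -0.1], [0.0, 0.3], [1.2, -0.3], [0.2, 0.7], [-0.5, -0.3], [0.3, 0.2], [0.2, -0.3], [-1.0, -0.0]]
```

```bash
cat >> h.py <<'E'
p_=np.load('stand.npy'); S=p_[:3]; Y=down(S[2]+np.pi/2)
def W(x,y,z): return S2W(S,[x,y,z])[0]
def loc(P): # world to stand
    d=np.array(P)-[S[0],S[1],0]; c,s=np.cos(S[2]),np.sin(S[2]); return np.array([c*d[0]+s*d[1],-s*d[0]+c*d[1],d[2]])
def ball(b): return np.array([.05-.17*np.cos(b-.25),-.195,.095+.17*np.sin(b-.25)])
def rep(m=''):
    s=st(); print(m,'t',round(s['t'],1),'loc',loc(s['eef_pos']).round(4),'F',np.round(s['ft_force'],1),'g',round(s['gripper_width'],3))
E
python3 - <<'E'
from h import *
O=np.array([0,-.003,-.022]); b=p_[3]
robot.goto(W(*(ball(b)+O+[0,0,.12])),Y)
command_gripper(.65,40)
print(robot.move_straight(W(*(ball(b)+O)),force_limit=8,max_speed=.1)); rep('at ball')
snap('wrist','w2')
command_gripper(0.1,40); rep('gripped')
for v in(.55,.4,.25,.1):
    robot.move_straight(W(*(ball(v)+O)),max_speed=.08); rep(v)
print(robot.move_straight(W(*(ball(-.05)+O)),max_speed=.04,force_limit=14)); rep('low')
big('w2',1.2)
E
```

```text
False
at ball t 5.3 loc [-0.1022 -0.1984  0.1489] F [ 0.1 -0.  -0.3] g 0.654
gripped t 5.8 loc [-0.1022 -0.1982  0.1485] F [0.7 1.4 2. ] g 0.274
0.55 t 6.2 loc [-0.1124 -0.1981  0.1225] F [ 2.7 -0.7 -5.3] g 0.28
0.4 t 6.7 loc [-0.1181 -0.1981  0.098 ] F [ 3.1 -0.1 -4. ] g 0.275
0.25 t 7.2 loc [-0.1207 -0.1981  0.0725] F [ 1.2 -1.4 -5.9] g 0.282
0.1 t 7.6 loc [-0.1198 -0.1981  0.0468] F [-3.  -4.1 -6.7] g 0.282
False
low t 8.4 loc [-0.1159 -0.1981  0.0224] F [-7.1 -5.5 -0.6] g 0.274
```

View pics/w2_b.png

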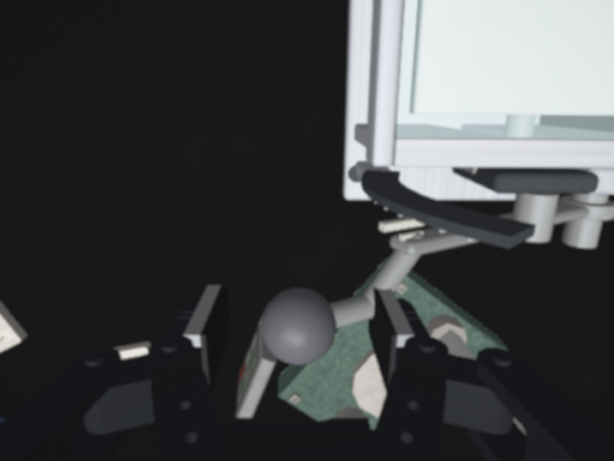

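```bash
python3 - <<'E'
from h import *
command_gripper(.65); rep()
b=ball(0)
robot.move_straight(W(b[0],-.198,.12),max_speed=.15)
command_gripper(0)
print(robot.move_straight(W(b[0],-.197,.05),max_speed=.04,force_limit=12)); rep('press')
robot.move_straight(W(b[0],-.197,.14)); rep('up')
snap('side','s1'); big('s1',4,(270,170,320,235)) 
im=cv2.imread('pics/s1.png')[140:240,180:330]; cv2.imwrite('pics/s1_b.png',cv2.resize(im,None,fx=5,fy=5,interpolation=3))
print((proj('s1',[W(*ball(v)) for v in(-.05,0,.1,.2)])-[180,140])*5)
E
```

```text
t 8.8 loc [-0.1112 -0.1977  0.0233] F [-0.6 -0.1 -0.6] g 0.647
True
press t 11.5 loc [-0.1144 -0.1972  0.0657] F [-1.3  1.   5.9] g 0.001
up t 12.1 loc [-0.115  -0.1965  0.1391] F [-0.6  0.3 -0.1] g -0.001
[[547.68224939 414.70289478]
 [546.89133473 406.82391435]
 [546.11050693 389.49724088]
 [546.42698032 370.21682291]]
```

View pics/s1_b.png

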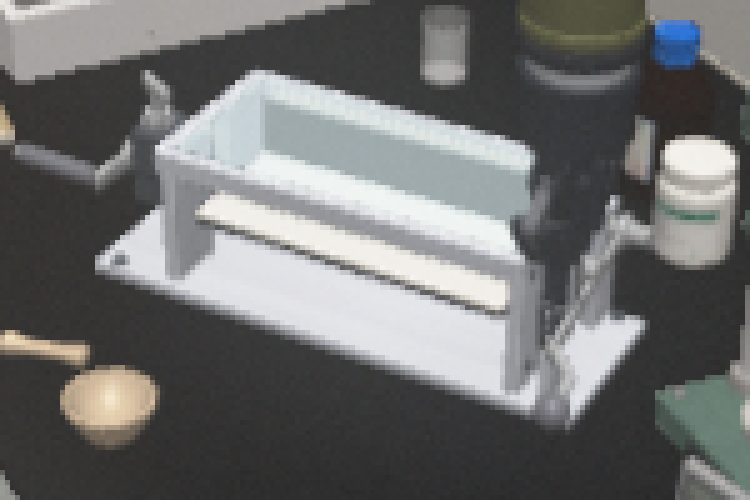

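```bash
python3 - <<'E'
from h import *
robot.move_straight(W(-.115,-.197,.26)); 
robot.goto(W(0,.19,.26),Y); command_gripper(.45)
snap('wrist','w3'); big('w3',1.5); rep()
print((proj('w3',[W(0,.19,.134),W(-.04,.232,.068),W(-.04,.302,.068),W(0,.19,.141)])*1.5).round())
E
```

```text
t 15.1 loc [-0.      0.1898  0.26  ] F [-0.4  0.2  0.4] g 0.452
[[372. 270.]
 [313. 183.]
 [309.  71.]
 [372. 274.]]
```

View pics/w3_b.png

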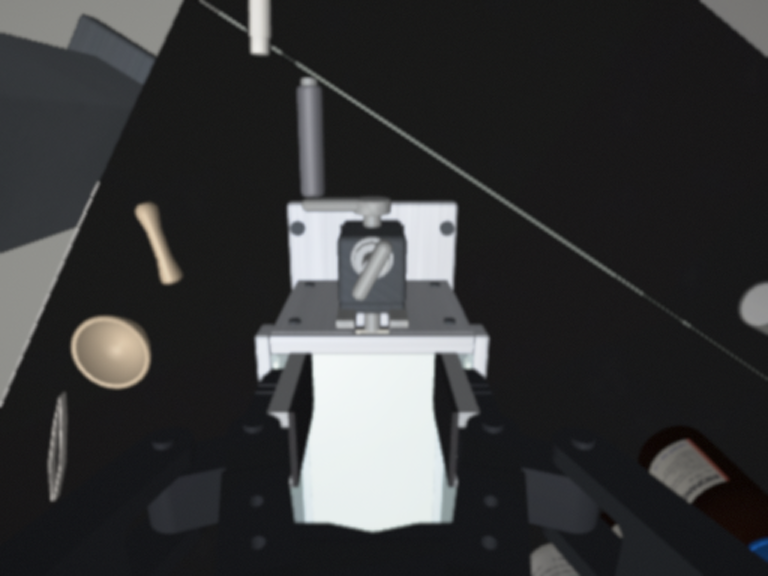

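```bash
cat >> h.py <<'E'
def YT(j): return down(S[2]+np.pi/2-.5+j)
E
python3 - <<'E'
from h import *
z=.134-.018
robot.goto(W(0,.19,.20),YT(0))
print(robot.move_straight(W(0,.19,z),max_speed=.08,force_limit=8)); rep()
command_gripper(0,70); rep('grip')
for j in(.3,.6,.9,1.2):
    robot.move_straight(W(0,.19,z),YT(j),max_speed=.05); s=st(); rep(j); print(np.round(s['ft_torque'],2))
command_gripper(.45); robot.move_straight(W(0,.19,.26),YT(1.2)); 
robot.goto(W(0,.19,.26),Y)
snap('wrist','w4'); im=cv2.imread('pics/w4.png')[110:250,160:340]; cv2.imwrite('pics/w4_b.png',cv2.resize(im,None,fx=3.5,fy=3.5,interpolation=3)); rep()
E
```

```text
False
 t 16.8 loc [0.0005 0.19   0.1166] F [-0.4 -0.   0.5] g 0.447
grip t 17.2 loc [-0.0003  0.1904  0.1166] F [-3.5 -1.3  5. ] g 0.089
0.3 t 17.7 loc [-0.0005  0.1905  0.1166] F [-4.  -0.4  6.1] g 0.087
[-0.19  0.96  0.12]
0.6 t 18.1 loc [-0.0007  0.1905  0.1165] F [-5.9 -1.   5.8] g 0.093
[-0.23  0.99  0.1 ]
0.9 t 18.6 loc [-0.0009  0.1904  0.1165] F [-4.7 -2.   7.3] g 0.091
[-0.37  1.13  0.09]
1.2 t 19.0 loc [-0.0011  0.1903  0.1165] F [-5.9 -1.8  7.8] g 0.088
[-0.41  1.13  0.14]
 t 21.3 loc [-2.000e-04  1.900e-01  2.595e-01] F [0.1 0.8 0.4] g 0.449
```

View pics/w4_b.png

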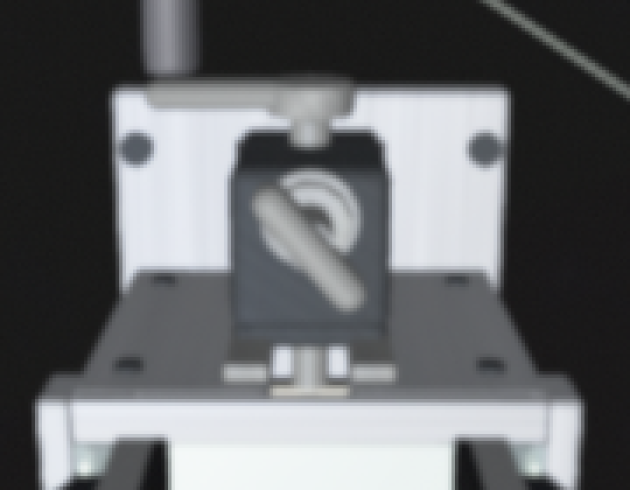

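```bash
python3 - <<'E'
from h import *
y=.274; c=lambda f:W(-.04*np.cos(f),y,.068+.04*np.sin(f)-.019)
robot.move_straight(W(-.04,y,.2),Y)
print(robot.move_straight(c(0),max_speed=.1,force_limit=8)); rep()
command_gripper(0,50); rep('grip')
for f in np.linspace(0,np.pi,13)[1:]:
    robot.move_straight(c(f),max_speed=.06)
    F=np.array(st()['ft_force']); print(f.round(2),F.round(1),round(st()['gripper_width'],3))
    if np.linalg.norm(F)>25: rep('STOP'); break
else:
    print(robot.move_straight(c(np.pi+.1),max_speed=.03,force_limit=12)); rep('end')
E
```

```text
False
 t 23.8 loc [-0.0394  0.2741  0.0496] F [-0.6 -0.5  0. ] g 0.449
grip t 24.1 loc [-0.0404  0.2741  0.0492] F [-3.3 -1.5  1.9] g 0.169
0.26 [-4.  -0.9  3. ] 0.166
0.52 [-6.1 -2.2  3.4] 0.171
0.79 [-4.5 -1.7  5.1] 0.169
1.05 [-4.6 -0.2  5.7] 0.166
1.31 [-2.1 -0.2  4.1] 0.169
1.57 [0.  2.1 2.7] 0.168
1.83 [0.2 1.7 1.5] 0.173
2.09 [0.8 2.7 0.6] 0.172
2.36 [ 0.9  2.1 -0.3] 0.169
2.62 [ 0.3  2.3 -2.4] 0.164
2.88 [ 0.2  2.1 -2.6] 0.168
3.14 [-3.7  0.3  4.5] 0.168
True
end t 28.3 loc [0.0399 0.2741 0.0479] F [-5.3 -2.4 14.3] g 0.169
```

```bash
python3 - <<'E'
from h import *
command_gripper(.45); robot.move_straight(W(.04,.274,.2),Y)
z=.134-.018
robot.goto(W(0,.19,.20),YT(1.2))
print(robot.move_straight(W(0,.19,z),max_speed=.08,force_limit=8)); 
command_gripper(0,80); rep('grip')
for j in(.9,.6,.3,.1,0,-.06):
    robot.move_straight(W(0,.19,z),YT(j),max_speed=.05); print(j,np.round(st()['ft_torque'],2),np.round(st()['ft_force'],1))
command_gripper(.45); robot.move_straight(W(0,.19,.26),YT(0)); 
robot.goto(W(0,.1,.36),Y)
snap('wrist','w5'); im=cv2.imread('pics/w5.png')[0:330,120:390]; cv2.imwrite('pics/w5_b.png',cv2.resize(im,None,fx=1.8,fy=1.8,interpolation=3)); rep()
E
```

```text
False
grip t 32.2 loc [-0.0004  0.1894  0.1166] F [-2.2 -2.7  5.1] g 0.091
0.9 [-0.69  0.56 -0.05] [-3.2 -3.5  6.3]
0.6 [-0.74  0.62 -0.12] [-2.2 -3.3  6.3]
0.3 [-0.84  0.71 -0.13] [-4.3 -4.7  7. ]
0.1 [-0.82  0.75 -0.22] [-3.9 -4.3  7.6]
0 [-0.79  0.74 -0.01] [-4.6 -4.2  7.2]
-0.06 [-1.    0.73  1.3 ] [-4.  -4.4  6.9]
 t 36.6 loc [-2.000e-04  1.017e-01  3.580e-01] F [-0.5 -0.3 -0.3] g 0.453
```

View pics/w5_b.png

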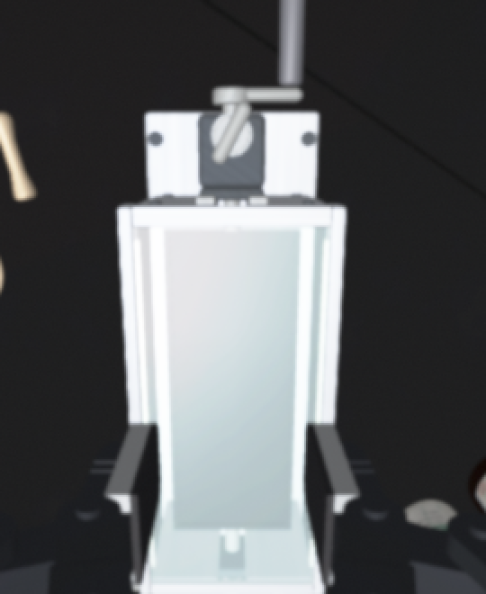

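```bash
python3 - <<'E'
from h import *
O=np.array([0,-.003,-.021])
robot.goto(W(*(ball(0)+O+[0,0,.19])),Y)
command_gripper(.65,70)
print(robot.move_straight(W(*(ball(0)+O)),max_speed=.12,force_limit=8)); rep('at ball')
command_gripper(0.1,70); rep('gripped')
for v in np.arange(.1,.71,.1):
    robot.move_straight(W(*(ball(v)+O)),max_speed=.07); rep(v.round(2))
command_gripper(.65); rep('rel')
robot.move_straight(W(*(ball(.7)+O+[0,0,.07])),max_speed=.1)
snap('wrist','w6'); snap('side','s2'); rep()
im=cv2.imread('pics/w6.png')[100:384,120:420]; im=cv2.resize(im,None,fx=1.6,fy=1.6,interpolation=3)
i2=cv2.imread('pics/s2.png')[155:235,270:330]; i2=cv2.resize(i2,None,fx=5,fy=5,interpolation=3)
H=np.zeros((460,790,3),np.uint8); H[:im.shape[0],:480]=im[:460]; H[:400,485:785]=i2; cv2.imwrite('pics/m6.png',H)
for v in(.6,.7,.8): print(v,(proj('w6',W(*ball(v)))[0]-[120,100])*1.6,(proj('s2',W(*ball(v)))[0]-[270,155])*5+[485,0])
E
```

```text
False
at ball t 40.0 loc [-0.1143 -0.1984  0.0327] F [-0.5  0.5  0.6] g 0.648
gripped t 40.4 loc [-0.1154 -0.1982  0.0327] F [-1.6 -1.1  4.7] g 0.265
0.1 t 40.8 loc [-0.1185 -0.198   0.0493] F [-3.6 -0.7  4.5] g 0.268
0.2 t 41.2 loc [-0.1203 -0.1983  0.0664] F [-5.5 -1.8  5.2] g 0.267
0.3 t 41.5 loc [-0.1205 -0.1979  0.0836] F [-6.  -2.4  3.2] g 0.265
0.4 t 41.9 loc [-0.1193 -0.1984  0.101 ] F [-6.6 -3.7  0.9] g 0.264
0.5 t 42.3 loc [-0.1169 -0.1983  0.1166] F [-3.6 -3.5 -2.9] g 0.262
0.6 t 42.7 loc [-0.1128 -0.1976  0.1328] F [-6.1 -5.  -0.6] g 0.264
0.7 t 43.1 loc [-0.1072 -0.198   0.1492] F [-15.3   1.2   6.4] g 0.266
rel t 43.5 loc [-0.1018 -0.1977  0.1487] F [ 0.2  0.2 -0.1] g 0.65
 t 44.5 loc [-0.1033 -0.1975  0.2169] F [ 0.  -0.5  0.8] g 0.648
0.6 [189.74814962 163.87998479] [593.84537894 203.02822756]
0.7 [205.52043786 177.56618766] [599.62740875 177.60545581]
0.8 [227.92573699 192.60013648] [606.37168869 151.87175393]
```

View pics/m6.png

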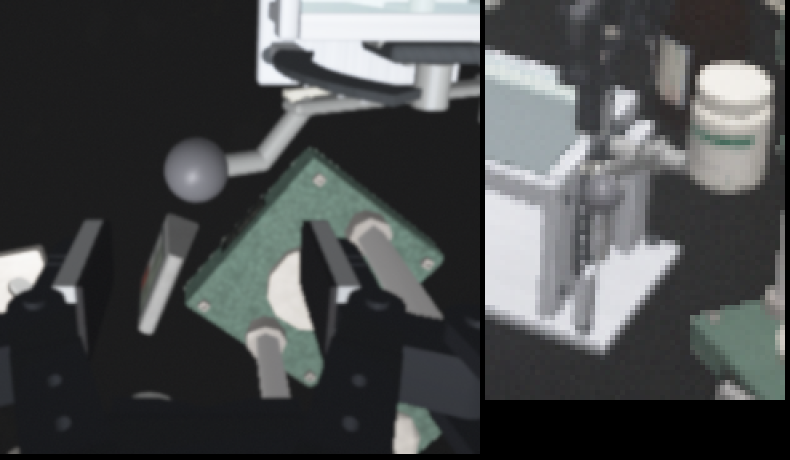

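```bash
python3 - <<'E'
from h import *
O=np.array([0,-.003,-.02]); b0=.645
robot.move_straight(W(*(ball(b0)+O+[0,0,.06])),max_speed=.1)
robot.move_straight(W(*(ball(b0)+O)),max_speed=.1); rep('at')
command_gripper(0.1,110); rep('gripped')
robot.move_straight(W(*(ball(.72)+O)),max_speed=.04); robot.pause(.3); rep('up')
command_gripper(.65); rep('rel')
robot.move_straight(W(*(ball(.7)+O+[0,0,.069])),max_speed=.1)
snap('wrist','w7'); rep()
im=cv2.imread('pics/w7.png')[100:384,120:420]; im=cv2.resize(im,None,fx=1.6,fy=1.6,interpolation=3); cv2.imwrite('pics/w7_b.png',im)
for v in(.6,.65,.7,.75,.8): print(v,(proj('w7',W(*ball(v)))[0]-[120,100])*1.6)
for n in('w6','w7'):
    g=cv2.medianBlur(cv2.imread(f'pics/{n}.png'),3); m=g[150:250,205:268].astype(int); 
    k=(m.min(2)>70)&(m.max(2)<190)&((m[...,0]-m[...,1])>0); 
    N,L,stt,C=cv2.connectedComponentsWithStats(k.astype(np.uint8)); i=1+np.argmax(stt[1:,4]); print(n,stt[i],(C[i]+[205,150]-[120,100])*1.6)
E
```

```text
at t 45.6 loc [-0.1067 -0.1984  0.1409] F [-0.8 -0.4  0.2] g 0.653
gripped t 46.0 loc [-0.1075 -0.1984  0.1411] F [-3.9 -1.3  4.3] g 0.252
up t 46.8 loc [-0.1038 -0.1983  0.1499] F [  1.2  -4.7 -10.7] g 0.254
rel t 47.2 loc [-0.1005 -0.1979  0.1528] F [0.  0.7 0.5] g 0.649
 t 48.0 loc [-0.1033 -0.1975  0.217 ] F [-0.9 -0.7 -0.6] g 0.653
0.6 [189.57284675 163.71282554]
0.65 [196.6876152  170.38016195]
0.7 [205.33220897 177.38408904]
0.75 [215.63296689 184.72535241]
0.8 [227.71949024 192.40029235]
w6 [  18   39   45   38 1194] [195.89949749 171.15309883]
w7 [  23   43   40   39 1248] [203.84102564 178.74102564]
```

View pics/w7_b.png

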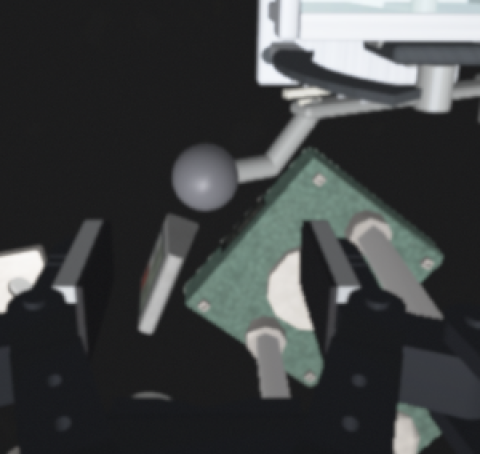

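```bash
cat >> h.py <<'E'
def cards(f,xy,z=.008,win=.07):
    """find bright card near world xy in picture f; returns centre, long-axis angle, sizes"""
    im=cv2.imread('pics/'+f+'.png').min(2)
    h,w=im.shape; out=[]
    k=(im>110).astype(np.uint8)
    N,L,stt,C=cv2.connectedComponentsWithStats(k)
    for i in range(1,N):
        if stt[i,4]<100: continue
        cs,_=cv2.findContours((L==i).astype(np.uint8),cv2.RETR_EXTERNAL,cv2.CHAIN_APPROX_NONE)
        q=np.array([at(f,u,v,z)[:2] for u,v in cs[0][:,0]])
        (c,sz,a)=cv2.minAreaRect((q*1000).astype(np.float32)); c=np.array(c)/1000
        if np.linalg.norm(c-xy)>win: continue
        B=cv2.boxPoints((c*1000,sz,a)); e=B[1]-B[0],B[2]-B[1]; l=max(e,key=np.linalg.norm)
        out.append((c.round(4),np.arctan2(l[1],l[0])%np.pi,np.sort(np.round(sz,1)),stt[i,4]))
    return out
E
python3 - <<'E'
from h import *
robot.move_straight(W(-.105,-.198,.3),max_speed=.2)
snap('top','t1')
for xy in((.582,-.359),(.445,-.376)):
    print(cards('t1',xy)); 
    P=np.array([*xy,.24])
    for a in np.arange(0,360,45): q=solver.inverse_kinematics(P-[0,0,.24],down(np.radians(a))); print(a,None if q is None else np.round(q).tolist())
E
```

```text
[(array([ 0.5845, -0.3578]), np.float32(2.3357892), array([52.8, 69.7]), np.int32(405))]
0 [-11.0, 49.0, 60.0, 92.0, -45.0, 66.0, -31.0]
45 [-6.0, 43.0, 50.0, 92.0, -36.0, 62.0, 9.0]
90 [-3.0, 41.0, 45.0, 92.0, -32.0, 61.0, 51.0]
135 [0.0, 39.0, 40.0, 92.0, -28.0, 60.0, 94.0]
180 [4.0, 37.0, 35.0, 91.0, -24.0, 59.0, 136.0]
225 [56.0, 38.0, -36.0, 89.0, 25.0, 61.0, 148.0]
270 [-12.0, 49.0, 61.0, 92.0, -46.0, 67.0, -120.0]
315 [-14.0, 53.0, 66.0, 92.0, -51.0, 70.0, -72.0]
[(array([ 0.4586, -0.3278]), np.float32(2.6000683), array([52.1, 70.6]), np.int32(412))]
0 [-10.0, 37.0, 61.0, 107.0, -38.0, 59.0, -23.0]
45 [-10.0, 37.0, 60.0, 107.0, -38.0, 58.0, 22.0]
90 [-8.0, 35.0, 58.0, 107.0, -36.0, 57.0, 65.0]
135 [-5.0, 33.0, 53.0, 107.0, -32.0, 56.0, 107.0]
180 [3.0, 28.0, 42.0, 107.0, -23.0, 54.0, 146.0]
225 [76.0, 31.0, -47.0, 104.0, 27.0, 56.0, 153.0]
270 [-10.0, 38.0, 61.0, 107.0, -39.0, 59.0, -113.0]
315 [-14.0, 42.0, 67.0, 108.0, -45.0, 62.0, -63.0]
```

```bash
cat > pick.py <<'E'
from h import *
def look(xy,a,name):
    R=down(a); d=R[:,0]; robot.goto(np.array([*xy,.2])+.03*d,R); command_gripper(.8,40)
    snap('wrist',name); r=cards(name,np.array(xy),win=.05); print(r); return r
def pick(c,a):
    R=down(a); robot.goto([*c,.08],R); robot.move_straight([*c,.025],max_speed=.1)
    hit=robot.move_straight([*c,-.014],max_speed=.03,force_limit=4); rep(f'touch {hit}'); z=st()['eef_pos'][2]
    print('z touch',round(z,4)); robot.move_straight([*c,z+.005],max_speed=.03)
    command_gripper(.2,40); rep('gripped'); s=st(); print('pos',np.round(s['eef_pos'],4)); return s['eef_pos'][2]
E
python3 - <<'E'
from pick import *
robot.goto([.56,-.25,.3],down(np.radians(314)))
r=look((.5845,-.3578),2.336+np.pi,'a1')
c,a=r[0][0],float(r[0][1]); a=a+np.pi
z=pick(c,a)
s=st(); robot.move_straight([*c,z+.02],max_speed=.05); rep('lift')
np.save('zg.npy',z)
E
```

```text
[(array([ 0.5839, -0.356 ]), np.float32(2.3402226), array([49.5, 67.9]), np.int32(2791))]
touch True t 54.2 loc [-0.2468 -0.3539 -0.007 ] F [0.1 0.5 4.3] g 0.8
z touch -0.007
gripped t 54.9 loc [-0.2467 -0.3542 -0.0019] F [-0.7 -0.2  1.4] g 0.546
pos [ 0.584  -0.3561 -0.0019]
lift t 55.4 loc [-0.2466 -0.3542  0.0183] F [-0.5  0.3 -0.5] g 0.548
```

```bash
cat >> pick.py <<'E'
def place(y,zg):
    s=st(); p=s['eef_pos']; robot.move_straight([p[0],p[1],.30],max_speed=.2); rep('up')
    R=down(S[2]); robot.goto(W(0,y,.26),R); rep('over'); 
    robot.move_straight(W(0,y,.13+zg+.02),max_speed=.12)
    hit=robot.move_straight(W(0,y,.13+zg-.004),max_speed=.025,force_limit=3); rep(f'down {hit}')
    command_gripper(.72); rep('rel'); robot.move_straight(W(0,y,.30),max_speed=.15); rep()
E
python3 - <<'E'
from pick import *
place(-.042,float(np.load('zg.npy')))
E
```

```text
up t 57.0 loc [-0.2466 -0.3537  0.2987] F [-0.6  0.  -0.4] g 0.548
over t 58.5 loc [-0.0011 -0.0439  0.2603] F [-0.3 -0.1 -0.3] g 0.552
down True t 60.3 loc [-1.00e-04 -4.18e-02  1.28e-01] F [-0.3 -0.2  5.1] g 0.546
rel t 60.6 loc [-0.0008 -0.0413  0.1269] F [-0.6 -0.1  0.4] g 0.723
 t 61.9 loc [-0.0003 -0.0416  0.299 ] F [-0.   0.4  0.7] g 0.721
```

```bash
python3 - <<'E'
from pick import *
snap('top','t2'); print(cards('t2',np.array([.4586,-.3278]),win=.12))
r=look((.4586,-.3278),2.60+np.pi,'a2')
c,a=r[0][0],float(r[0][1])+np.pi
z=pick(c,a)
g=st()['gripper_width']
robot.move_straight([*c,z+.03],max_speed=.05); rep('lift')
if .5<st()['gripper_width']<.6: place(.042,z)
robot.goto(W(-.02,.04,.42),Y); snap('wrist','w8'); big('w8',1.5); snap('top','t3'); rep()
E
```

```text
[(array([ 0.4584, -0.3278]), np.float32(2.5954268), array([51.9, 70.2]), np.int32(409))]
[(array([ 0.4581, -0.3258]), np.float32(2.6022215), array([50.3, 68.9]), np.int32(2891))]
touch True t 66.0 loc [-0.3371 -0.2613 -0.0071] F [-0.6  1.1  4.9] g 0.803
z touch -0.0071
gripped t 66.7 loc [-0.337  -0.2616 -0.0019] F [-0.1  0.5  1.9] g 0.548
pos [ 0.4582 -0.3259 -0.0019]
lift t 67.4 loc [-0.3369 -0.2613  0.028 ] F [ 0.1  0.1 -0.5] g 0.546
up t 68.9 loc [-0.3371 -0.2607  0.2989] F [0.9 0.4 0. ] g 0.542
over t 70.6 loc [-0.0009  0.0402  0.2603] F [-0.1 -0.6 -0.8] g 0.549
down True t 72.4 loc [-0.0002  0.0421  0.1281] F [ 0.  -0.3  4.8] g 0.549
rel t 72.7 loc [-0.0009  0.0426  0.1272] F [-0.5 -0.5 -0.8] g 0.719
 t 74.0 loc [-0.0004  0.0423  0.299 ] F [ 0.2  1.1 -1.1] g 0.722
 t 75.5 loc [-0.02    0.0402  0.4193] F [ 0.3 -0.1  1. ] g 0.717
```

View pics/w8_b.png

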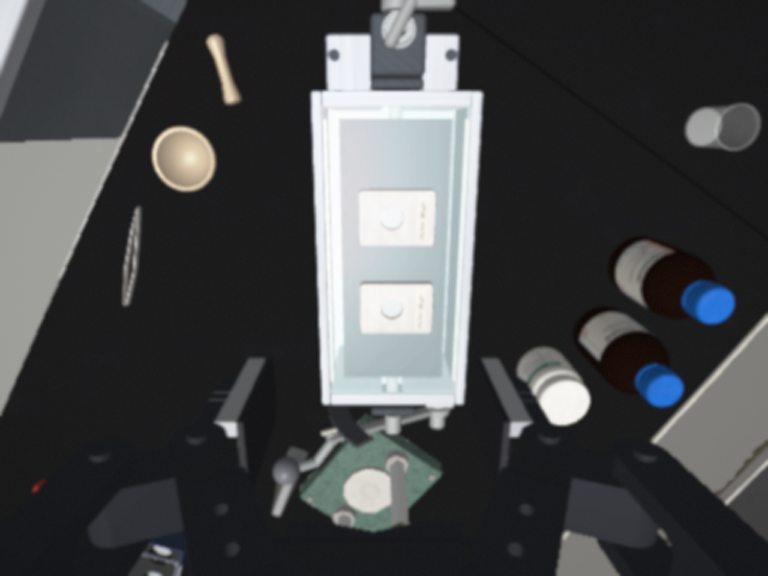

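```bash
python3 - <<'E'
from h import *
snap('side','s3')
for v in(.6,.65,.7,.75): print(v,(proj('w8',W(*ball(v)))[0]*1.5).round(1),((proj('s3',W(*ball(v)))[0]-[180,140])*5).round(1))
print((proj('w8',[W(0,.19,.172),W(0,.042,.139),W(0,-.042,.139)])*1.5).round(1))
print(cards('t3',W(0,.042,0)[:2],z=.139),cards('t3',W(0,-.042,0)[:2],z=.139), W(0,.042,0),W(0,-.042,0))
im=cv2.imread('pics/s3.png')[140:240,180:330]; cv2.imwrite('pics/s3_b.png',cv2.resize(im,None,fx=5,fy=5,interpolation=3))
E
```

```text
0.6 [282.4 459.9] [558.8 278. ]
0.65 [284.2 465.1] [561.6 265.4]
0.7 [286.5 470.4] [564.6 252.6]
0.75 [289.2 475.7] [567.9 239.8]
[[400.4  23.4]
 [395.9 219.2]
 [394.7 309.9]]
[] [(array([0.6218, 0.0265]), np.float32(2.0492852), array([174.9, 334.7]), np.int32(4918))] [0.58137315 0.11064659 0.        ] [0.62617205 0.03958987 0.        ]
```

View pics/s3_b.png

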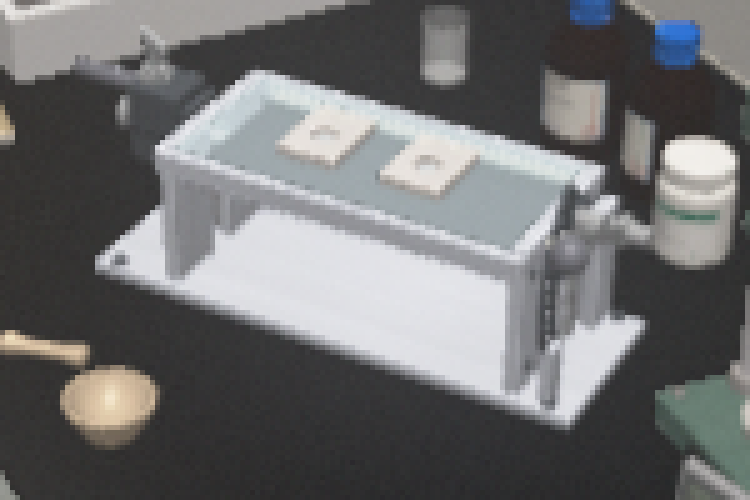

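```bash
python3 - <<'E'
from h import *
ticket.job_done(); rep('done')
E
```

```text
the job is handed in; nothing more can be done
the job is handed in; nothing more can be done
```

The viewing stand is set up as asked, and I handed the job in at about 75 s of the 208 s allowed; no verdict is reported.

**What I did**
- **Lever down:** I lowered it to the bottom. Pressing on the ball then met it at the height expected for the lowest position.
- **Clamp screw:** I backed it off about 1.2 rad, confirmed in a picture.
- **Plate:** I turned it over with the crank until it met its stop.
- **Tightening:** I turned the screw back until it resisted sharply, at about 0.
- **Lever up:** The first lift slipped and left it at about 0.64, so I gripped the ball again and raised it.
- **Cards:** I found two and laid them on the glass, about 42 mm either side of its centre. One had been knocked aside during the run, so I located it again before picking it up.

**Last checks**
- **Lever:** The wrist and side cameras both read about 0.70. I compared the ball's position with the stand's geometry, not with the white mark itself.
- **Plate:** In the last pictures the dark face is up and the crank arm points away.
- **Cards:** Both lie flat, side by side along the middle.
- **Bystanders:** I did not touch the mortar, pestle, tweezers or timer.
- **One check that failed:** Automatic card detection in the top picture did not work on the bright stand, so the card positions rest on the wrist and side pictures.
- **Possible third card:** A white object with brass screws, of about card size, lies at the far left. I took it for scenery and left it.

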